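# Feel along a trimmer's pressure bar for burrs

### The job

Check the flat aluminium pressure bar of the sheet trimmer for burrs by feel: touch the top of the bar with closed fingertips at the end next to the ball grip, run them along its top in light contact all the way to the other end, then lift clear so that the bar springs back. Only touch the bar: do not grip or lift it, and do not press it down so hard that it reaches its stops. Keep off the cutting arm with its ball grip and pivot block, and leave everything lying about where it is.

Things in the scene. Friction and masses are not known exactly. Their poses are not given: they have to be found in the camera images.
- bar_mid (a point): Centre of the top face of the pressure bar: a flat aluminium bar, 280 mm long, 30 wide, 12 thick, on springs across the trimmer's grey bed; 50 mm above the bench when free. y axis: along the bar (ends at -140 and +140 mm); x: across it, towards the cutting arm; z up; yaw up to 0.4 rad. 4 mm past each end is a fixed guide block, its top 16 mm below the bar's free top.
- bar (a joint): How far the bar is pushed down, in m: 0 free, +0.016 at its stops, negative if lifted. Sprung: about 0.6 N per mm, so 3 N pushes it down 5 mm; it stays level wherever it is pressed and springs back when left. Within 1.5 mm of its stops counts as pressed too hard.
- ball_grip: Black 32 mm ball on a stem and small dark block at one end of the cutting arm: the end to start from; may be either end. Origin: centre of its underside, 20 mm above the bench, 70 mm from the bar's centre line and 172 mm along from its middle; its top is 62 mm above its origin.
- pivot: Square bright steel pivot block, 34 x 26 mm, 26 mm high with a 6 mm bolt head, on the other end of the cutting arm. Origin: centre of its underside. Not to be touched.
- cut_arm: Dark steel cutting arm, 20 x 320 mm and 18 mm high, lying on the bed parallel to the bar, 70 mm from the bar's centre line on its far side. Fixed. Origin: centre of its underside, 20 mm above the bench. Not to be touched.
- trimmer: Grey bed of the trimmer, 240 x 390 mm and 20 mm thick, fixed to the bench. Origin: centre of its underside; x is across the bar, y along it. The bar's centre line lies at x = -20 mm.
- offcut: Loose brown wood offcut, 38 x 70 x 18 mm, lying on the bed in front of the bar. Origin: centre of its underside. Leave alone.
- pencil: Loose flat pale wooden carpenter's pencil, 14 x 120 x 8 mm, lying on the bed in front of the bar. Origin: centre of its underside. Leave alone.
- straightedge: Loose aluminium straightedge, 30 x 280 x 10 mm, flat on the bench right of the trimmer; similar to the bar but not part of the job. Origin: centre of its underside.
- jar: Loose glass jar, 64 mm across, 75 mm high, left of the trimmer. Origin: centre of its underside.
- glue: Loose white glue bottle, 56 mm across, 150 mm high, left of the trimmer. Origin: centre of its underside.
- screwdriver: Loose screwdriver lying on the bench to the right near the robot, along its x axis.
- tape: Loose black tape measure, 36 x 70 mm, 66 mm high, left of the trimmer near the robot. Origin: centre of its underside.

How it is judged:
By the outcome, as a careful person would: the job done as asked, in the order asked, and still so for the second after the job is handed in, with the robot touching nothing.
It also fails if it takes over 40 s, if anything falls off the work surface, if the arm or the gripper's body presses on something with over 40 N, if the wrist force passes 120 N, or if a joint passes its speed limit or range.

### The arm

A 6-joint arm with a two-finger parallel gripper is mounted at the origin on the work surface. World frame = base frame: x ahead of the robot, y to its left, z up, the work surface at z = 0. Lengths are in mm, angles in degrees, forces in N, time in s.
With the tool pointing down it reaches from about 300 to 850 mm from the base axis. Payload 4.2 kg.
Tool frame: the origin (TCP) lies at the very end of the fingers, on their centre line; the grasp point (between the pads) lies env.pinch_z behind it (env.pinch_z is the distance from the TCP to the grasp point, in mm); z points along the fingers, y is the line along which they close (so a half turn about z gives the same grasp; the last joint's range is limited). The gripper opens to 91 mm and grips with 3 to 60 N. Pads are 32 mm wide; open, the fingers measure 118 mm over their backs; the gripper's body (76 mm by 178 mm) begins 60 mm behind the grasp point.
Start: joints at [-65.776, 18.312, 89.639, -0, 72.044, -1.146], TCP at [246.376, -519.559, 213.976] pointing down, gripper open.
Joint ranges: [-177.97, 177.97], [-48.28, 115.42], [12.27, 149.76], [-77.06, 257.06], [2.81, 150.46], [-146.56, 146.56]. Speed limits (degrees/s): [147.25, 147.25, 180, 180, 180, 180].

### API

Orientations are given as [roll, pitch, yaw] about the fixed x, y, z axes, in that order (R = Rz(yaw) Ry(pitch) Rx(roll)).
In Python, from workcell import state, vision, job_done, env gives the robot as it stands.
- The arm moves only by the tool servo_tool, never from a script. Its argument "rows" is a list of rows, each a list of 5 numbers: the shift along the tool's x, y, z scaled (see below), then the turn about the tool's z scaled (see below), then the opening, from 0 (shut) to 1 (fully open). A call has 1 to 20 rows; each row is the pose to reach, as a shift and turn from the pose commanded when the call began, along the tool's axes at that moment; what a row does not reach only later rows make up. The controller multiplies each number of a shift by 200 mm and each number of a turn by 90 degrees. A row lasts 1/12 s, in which the tool goes at most 41.7 mm and 7.16 degrees, less where a joint would pass 70% of its speed; a pose out of reach is approached as far as the arm can. A call with a number of a shift or a turn outside -1 to 1 is refused whole. A call with a gripper value outside its range is refused whole. The fingers move at their own pace and stop on an object; "force" is the grip in N (left out, the last holds). Time passes only in rows, so rows that repeat a pose let the fingers close. It gives the time, the measured TCP pose, the force, the opening and the grip force at its end, in the units of the state.
- state(): the state, without advancing time (a new reading comes with each control period).
- vision.grab_frame(name): name is "side" or "top" or "wrist"; returns the picture (480x640x3 uint8, red, green, blue); there is no depth.
- vision.camera_info(name): a dict with "vertical_fov" (degrees; the focal length in pixels is half the picture's height over the tangent of half this angle, whatever the lens; pixels are square), "cx", "cy" (the principal point, pixels), "T" (4x4, takes a point from camera to world coordinates). Camera axes: x right, y up, looking along -z (the intrinsics and any distortion apply to the point x, -y, -z); pixel columns grow to the right and rows downward; lengths in mm; the calibration is good to about 2 mm. The wrist camera is an equidistant fisheye: a pixel r from the principal point sees the ray r / f radians off the axis. A picture is of the moment at which its call begins: read the wrist's pose just before it. camera_info takes no time and is no camera call; for the wrist camera it gives the pose at the moment of the call.
- job_done(): hands the job in; it is judged then, once.
The state is a dict: "time_s": time; "qpos": joint angles; "qvel": joint speeds; "effort": joint torques, N m; "ee_pos": TCP position; "ee_rot": TCP orientation; "force": force on the tool from outside, world axes, zero at the start; "torque": the same for the moment, N m; "gripper_width": finger opening in mm; "gripper_force": force on a finger pad.
Only numpy, scipy, OpenCV 4.12 (cv2) and the standard library are available. Lean on these libraries where they do the work, as an engineer would, in place of code of your own. Each camera call takes 0.05 s, during which the arm holds its last target. There are 200 camera calls.

## Working session

There is one attempt and no reset: what is moved stays moved. The work goes in short steps, Python scripts to look and compute and a tool call to move; the robot and the scene stay as the last step left them, time stands still between calls to the robot, and variables do not carry over. Pictures are saved under pics/ and viewed, at most 10 in all, crops included, and the job is handed in when it is done.

Besides the shell and the picture viewer there is one more tool, called after "Emit:" by a JSON object that holds its "op" and its "data". servo_tool: Moves the arm, as the interface text tells. Its arguments: {"type":"object","properties":{"rows":{"type":"array"},"force":{"type":"number"}},"required":["rows"]}

```bash
mkdir -p pics; python3 - <<'E'
from workcell import state, vision, env
import cv2
for n in("top","side"):
    i=vision.camera_info(n); print(n,i)
    cv2.imwrite(f"pics/{n}1.png",vision.grab_frame(n)[:,:,::-1])
print(state(),env.pinch_z)
E
```

```text
top {'vertical_fov': 57.053616573419816, 'cx': 319.16626787841824, 'cy': 239.83800906798814, 'T': array([[-1.23796566e-02,  9.97190792e-01, -7.38733279e-02,
         4.26053938e+02],
       [-9.99892816e-01, -1.29229839e-02, -6.88138586e-03,
         1.53326671e+01],
       [-7.81671845e-03,  7.37802206e-02,  9.97243891e-01,
         1.12098538e+03],
       [ 0.00000000e+00,  0.00000000e+00,  0.00000000e+00,
         1.00000000e+00]])}
side {'vertical_fov': 43.440092516161904, 'cx': 317.7081721217018, 'cy': 228.36035507463765, 'T': array([[-9.96446977e-01,  6.80155663e-02, -4.96719773e-02,
         4.55678971e+02],
       [-8.28587083e-02, -6.85968301e-01,  7.22898280e-01,
         9.56486897e+02],
       [ 1.50949340e-02,  7.24445562e-01,  6.89166722e-01,
         9.82402025e+02],
       [ 0.00000000e+00,  0.00000000e+00,  0.00000000e+00,
         1.00000000e+00]])}
{'time_s': 0.1, 'qpos': array([-6.57762380e+01,  1.83467370e+01,  8.96986991e+01,  1.14571007e-03,
        7.20427284e+01, -1.14742547e+00]), 'qvel': array([ 0.02243094, -0.09945642, -0.15476798, -0.01568457,  0.10764113,
       -0.07792803]), 'effort': array([ 1.05483141e-03, -4.13332486e+01, -2.32509112e+01,  7.29869097e-02,
        4.22093191e-02, -4.46888896e-05]), 'ee_pos': array([ 246.18856856, -519.14361404,  213.22164409]), 'ee_rot': array([-1.79911875e+02, -2.85462961e-03,  2.53708312e+01]), 'force': array([ 0.1408494 , -0.90036997,  0.73580404]), 'torque': array([ 0.0127282 , -0.00898757, -0.00416636]), 'gripper_force': 0.0, 'gripper_width': 91.15292433325227} 18.8
```

View pics/top1.png

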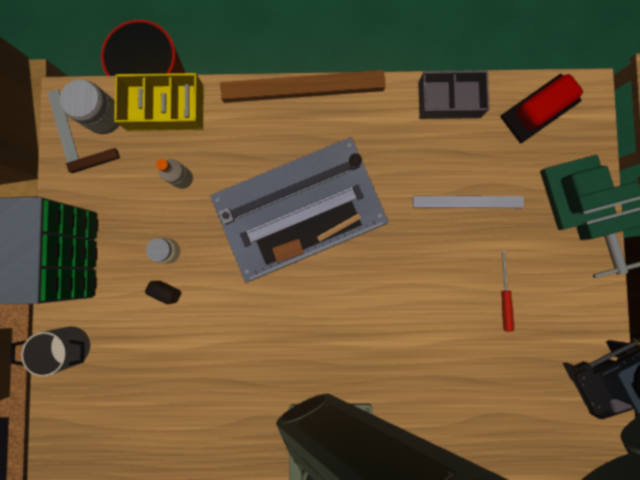

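View pics/side1.png

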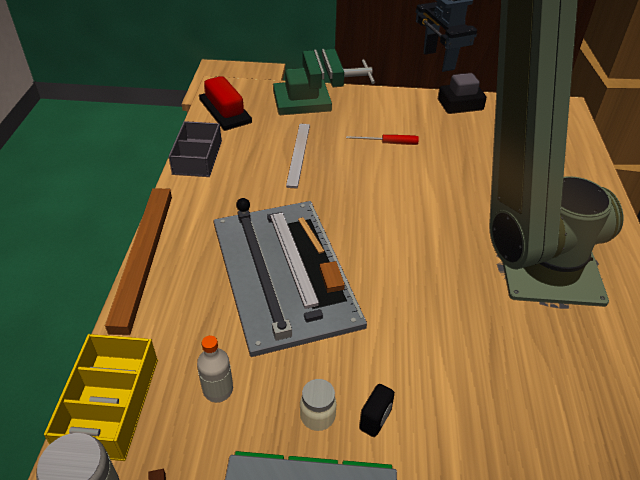

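The top view shows the bar from about (245,238) to (360,192), with the ball grip at (355,159) near its right-hand end (−y). I'll start from that end.

```bash
cat > h.py <<'E'
import numpy as np, cv2
from workcell import vision
def ray(n,uv,z):
    i=vision.camera_info(n); f=240/np.tan(np.radians(i["vertical_fov"]/2)); T=i["T"]
    d=T[:3,:3]@np.array([(uv[0]-i["cx"])/f,-(uv[1]-i["cy"])/f,-1]); o=T[:3,3]
    return o+d*(z-o[2])/d[2]
E
python3 - <<'E'
from h import *
for n,r in(("top",(228,180,372,250)),("side",(262,205,325,312))):
    im=cv2.imread(f"pics/{n}1.png"); x0,y0,x1,y1=r
    g=im[y0:y1,x0:x1]; s=cv2.cvtColor(g,cv2.COLOR_BGR2HSV)
    for th in (140,155,170):
        m=((s[...,2]>th)&(s[...,1]<60)).astype(np.uint8)
        k,l,st,c=cv2.connectedComponentsWithStats(m); j=1+np.argmax(st[1:,4])
        p=np.argwhere(l==j)[:,::-1].astype(np.float32)+[x0,y0]
        w=np.array([ray(n,q,50)[:2] for q in p])
        R=cv2.minAreaRect(w.astype(np.float32)); mm=w.mean(0); e=np.linalg.svd(w-mm,full_matrices=False)[2][0]
        if e[1]<0:e=-e
        t=(w-mm)@e
        print(n,th,len(p),R,mm,np.degrees(np.arctan2(-e[0],e[1])),t.min(),t.max())
    for q in([(355,159),] if n=="top" else [(243,205)]): print("ball",ray(n,q,66))
    cv2.imwrite(f"pics/c_{n}.png",cv2.resize(g,None,fx=5,fy=5,interpolation=cv2.INTER_CUBIC))
E
```

```text
top 140 757 ((565.7739868164062, 65.8511962890625), (17.750226974487305, 272.6033935546875), 22.103477478027344) [564.50182839  69.17788004] 21.90807773505326 -139.87165452077028 132.7309184007398Traceback (most recent call last):
  File "<stdin>", line 7, in <module>
    return _wrapfunc(a, 'argmax', axis=axis, out=out, **kwds)
    return bound(*args, **kwds)
ValueError: attempt to get argmax of an empty sequence
```

```bash
python3 - <<'E'
from h import *
for n,r,ths in(("top",(228,170,372,250),(115,122,130,138)),("side",(262,205,325,312),(140,155,170,185))):
    im=cv2.imread(f"pics/{n}1.png"); x0,y0,x1,y1=r
    g=im[y0:y1,x0:x1]; s=cv2.cvtColor(g,cv2.COLOR_BGR2HSV)
    print(np.percentile(s[...,2],[10,30,50,70,80,90,95]))
    for th in ths:
        m=((s[...,2]>th)&(s[...,1]<60)).astype(np.uint8)
        k,l,st,c=cv2.connectedComponentsWithStats(m)
        if k<2: continue
        j=1+np.argmax(st[1:,4])
        p=np.argwhere(l==j)[:,::-1].astype(np.float32)+[x0,y0]
        w=np.array([ray(n,q,50)[:2] for q in p])
        R=cv2.minAreaRect(w.astype(np.float32)); mm=w.mean(0)
        print(n,th,len(p),np.round(R[0],1),np.round(R[1],1),R[2],mm.round(1))
    q=(355,159) if n=="top" else (243,205); print("ball",ray(n,q,66))
    cv2.imwrite(f"pics/c_{n}.png",cv2.resize(g,None,fx=5,fy=5,interpolation=cv2.INTER_CUBIC))
E
```

```text
[ 34.  85. 100. 103. 122. 145. 149.]
top 115 1319 [569.6  66.6] [ 29.2 277.6] 22.039749145507812 [569.   67.6]Traceback (most recent call last):
  File "<stdin>", line 12, in <module>
  File "h.py", line 4, in ray
    i=vision.camera_info(n); f=240/np.tan(np.radians(i["vertical_fov"]/2)); T=i["T"]
ValueError: time passes only in moves, steps and waits
```

```bash
sed -i 's/^def ray/import functools\n@functools.cache\ndef ci(n): return vision.camera_info(n)\ndef ray/; s/i=vision.camera_info(n)/i=ci(n)/' h.py; python3 - <<'E'
from h import *
for n,r,ths in(("top",(228,170,372,250),(108,115,122,130)),("side",(262,205,325,312),(140,155,170,185))):
    im=cv2.imread(f"pics/{n}1.png"); x0,y0,x1,y1=r
    g=im[y0:y1,x0:x1]; s=cv2.cvtColor(g,cv2.COLOR_BGR2HSV)
    print(np.percentile(s[...,2],[10,30,50,70,80,90,95]))
    for th in ths:
        m=((s[...,2]>th)&(s[...,1]<60)).astype(np.uint8)
        k,l,st,c=cv2.connectedComponentsWithStats(m)
        if k<2: continue
        j=1+np.argmax(st[1:,4])
        p=np.argwhere(l==j)[:,::-1].astype(np.float32)+[x0,y0]
        w=np.array([ray(n,q,50)[:2] for q in p])
        R=cv2.minAreaRect(w.astype(np.float32)); mm=w.mean(0)
        print(n,th,len(p),np.round(R[0],1),np.round(R[1],1),R[2],mm.round(1))
    q=(355,159) if n=="top" else (243,205); print("ball",ray(n,q,66))
    cv2.imwrite(f"pics/c_{n}.png",cv2.resize(g,None,fx=5,fy=5,interpolation=cv2.INTER_CUBIC))
E
```

```text
[ 34.  85. 100. 103. 122. 145. 149.]
top 108 1375 [570.   66.7] [ 30.8 278. ] 22.169939041137695 [569.3  67.3]
top 115 1319 [569.6  66.6] [ 29.2 277.6] 22.039749145507812 [569.   67.6]
top 122 1173 [569.2  66.7] [ 27.8 276.2] 22.038673400878906 [567.3  69.6]
top 130 943 [568.9  66.3] [ 25.9 275.7] 21.829486846923828 [565.5  68.7]
ball [699.81772726 -66.79835525  66.        ]
[ 21.  75. 109. 117. 164. 174. 183.]
side 140 1127 [570.2  67.6] [ 28.2 278.1] 22.138385772705078 [565.3  77.4]
side 155 1078 [570.2  67.4] [ 28.  277.8] 22.1678466796875 [564.8  77.2]
side 170 574 [569.8  67.3] [ 26.5 277.8] 22.107162475585938 [558.1  93. ]
side 185 9 [563.1  50.6] [ 1.7 25.1] 22.107181549072266 [563.   50.6]
ball [698.78572248 -65.34695571  66.        ]
```

View pics/c_top.png

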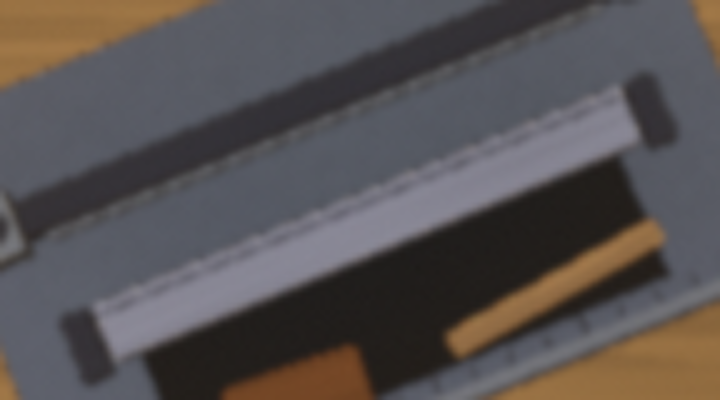

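View pics/c_side.png

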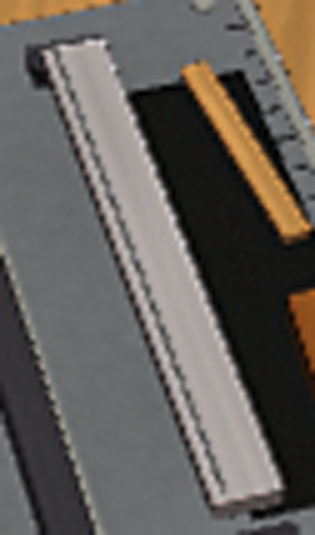

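Both views agree: the bar's middle is at (570, 67) and its yaw is about 22.1°, measuring 278 x 29 mm. The ball is measured at (699, −66), and it should be at (699.6, −66.1). The crops show guide blocks at both ends and nothing lying on the bar. I'll close the fingers and move towards the start end.

Emit:
{"op": "servo_tool", "data": {"rows": [[0.2,-0.1,0,0.036,0],[0.4,-0.2,0,0.036,0],[0.6,-0.3,0,0.036,0],[0.8,-0.39,0,0.036,0],[0.93,-0.44,0,0.036,0],[0.93,-0.44,0,0.036,0],[0.93,-0.44,0,0.036,0],[0.93,-0.44,0,0.036,0]], "force": 10}}

```text
time_s: 0.77
ee_pos: [376.5, -360.5, 213.7]
ee_rot: [-180.0, 0.0, 22.2]
force: [0.1, -0.2, 0.8]
gripper_width: 40.7
gripper_force: 0.0
```

Emit:
{"op": "servo_tool", "data": {"rows": [[0.2,-0.1,0,0,0],[0.4,-0.2,0,0,0],[0.6,-0.33,0,0,0],[0.8,-0.44,0,0,0],[0.85,-0.47,0,0,0],[0.85,-0.47,0,0,0]]}}

```text
time_s: 1.27
ee_pos: [501.0, -207.2, 213.6]
ee_rot: [-179.9, -0.1, 22.3]
force: [0.4, -0.1, -0.2]
gripper_width: 1.5
gripper_force: 0.0
```

Emit:
{"op": "servo_tool", "data": {"rows": [[0.2,-0.1,0,0,0],[0.4,-0.2,0,0,0],[0.6,-0.33,0,0,0],[0.8,-0.44,0,0,0],[0.85,-0.47,0,0,0],[0.85,-0.47,0,0,0],[0.85,-0.47,0,0,0],[0.85,-0.47,0.2,0,0],[0.85,-0.47,0.4,0,0],[0.85,-0.47,0.55,0,0],[0.85,-0.47,0.6,0,0],[0.85,-0.47,0.6,0,0],[0.85,-0.47,0.6,0,0],[0.85,-0.47,0.6,0,0]]}}

```text
time_s: 2.43
ee_pos: [622.4, -59.3, 96.5]
ee_rot: [179.9, -0.2, 22.1]
force: [0.2, -0.2, -0.1]
gripper_width: 0.6
gripper_force: 0.0
```

```bash
python3 - <<'E'
from h import *
from workcell import state
a=vision.grab_frame("top")[150:270,200:400,::-1]; b=vision.grab_frame("side")[170:330,210:370,::-1]
s=state(); print(s["ee_pos"],s["ee_rot"],s["force"])
cv2.imwrite("pics/p2.png",np.hstack([cv2.resize(a,(400,400*120//200*1)),cv2.resize(b[:96*160//96],(240,240))]).repeat(1,0))
E
```

```text
[622.30637955 -58.71220194  96.42662556] [179.8676434   -0.22747638  22.10436506] [ 0.50068444 -0.32711905 -1.13766483]
```

View pics/p2.png

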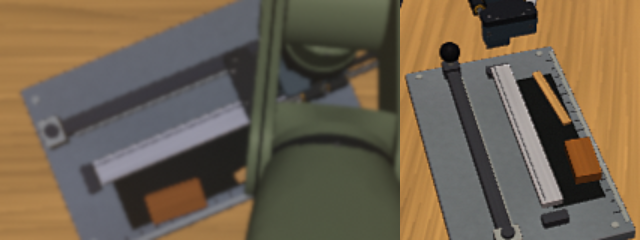

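The side view shows the closed fingertips, at about (495,45), hovering over the bar's ball-grip end. They measure 136 mm along from the middle and 1 mm off the centre line. Now I'll lower them.

Emit:
{"op": "servo_tool", "data": {"rows": [[0,0,0.07,0,0],[0,0,0.14,0,0],[0,0,0.19,0,0],[0,0,0.2,0,0],[0,0,0.2,0,0],[0,0,0.2,0,0]]}}

```text
time_s: 3.03
ee_pos: [621.5, -58.2, 54.8]
ee_rot: [180.0, -0.1, 22.1]
force: [0.5, -0.2, -0.3]
gripper_width: 0.3
gripper_force: 0.0
```

Emit:
{"op": "servo_tool", "data": {"rows": [[0,0,0.01,0,0],[0,0,0.015,0,0],[0,0,0.02,0,0],[0,0,0.02,0,0],[0,0,0.02,0,0]]}}

```text
time_s: 3.45
ee_pos: [621.0, -58.1, 50.0]
ee_rot: [180.0, -0.0, 22.1]
force: [0.4, 1.3, -0.5]
gripper_width: 0.5
gripper_force: 0.0
```

Emit:
{"op": "servo_tool", "data": {"rows": [[0,0,0.006,0,0],[0,0,0.012,0,0],[0,0,0.018,0,0],[0,0,0.022,0,0],[0,0,0.022,0,0],[0,0,0.022,0,0]]}}

```text
time_s: 3.95
ee_pos: [621.0, -58.1, 45.7]
ee_rot: [180.0, -0.0, 22.1]
force: [-0.8, -0.3, 3.1]
gripper_width: 0.3
gripper_force: 1.3
```

Emit:
{"op": "servo_tool", "data": {"rows": [[0,-0.02,0,0,0],[0,-0.05,0,0,0],[0,-0.09,0,0,0],[0,-0.13,0,0,0],[0,-0.17,0,0,0],[0,-0.21,0,0,0],[0,-0.25,0,0,0],[0,-0.29,0,0,0],[0,-0.33,0,0,0],[0,-0.37,0,0,0],[0,-0.41,0,0,0],[0,-0.45,0,0,0],[0,-0.49,0,0,0],[0,-0.53,0,0,0],[0,-0.57,0,0,0],[0,-0.61,0,0,0],[0,-0.64,0,0,0],[0,-0.66,0,0,0],[0,-0.67,0,0,0],[0,-0.67,0,0,0]]}}

```text
time_s: 5.62
ee_pos: [569.9, 66.8, 45.5]
ee_rot: [-179.9, 0.0, 22.1]
force: [-0.1, 1.1, 3.4]
gripper_width: 0.6
gripper_force: 1.5
```

Emit:
{"op": "servo_tool", "data": {"rows": [[0,-0.02,0,0,0],[0,-0.05,0,0,0],[0,-0.09,0,0,0],[0,-0.13,0,0,0],[0,-0.17,0,0,0],[0,-0.21,0,0,0],[0,-0.25,0,0,0],[0,-0.29,0,0,0],[0,-0.33,0,0,0],[0,-0.37,0,0,0],[0,-0.41,0,0,0],[0,-0.45,0,0,0],[0,-0.49,0,0,0],[0,-0.53,0,0,0],[0,-0.57,0,0,0],[0,-0.61,0,0,0],[0,-0.65,0,0,0],[0,-0.675,0,0,0],[0,-0.685,0,0,0],[0,-0.685,0,0,0]]}}

```text
time_s: 7.28
ee_pos: [518.3, 193.8, 45.5]
ee_rot: [-179.9, 0.0, 22.1]
force: [-0.7, 1.6, 4.0]
gripper_width: 0.3
gripper_force: 1.5
```

Still in light contact, 137 mm along at the far end. Now I'll lift clear.

Emit:
{"op": "servo_tool", "data": {"rows": [[0,0,-0.02,0,0],[0,0,-0.06,0,0],[0,0,-0.14,0,0],[0,0,-0.24,0,0],[0,0,-0.36,0,0],[0,0,-0.48,0,0],[0,0,-0.56,0,0],[0,0,-0.6,0,0],[0,0,-0.6,0,0],[0,0,-0.6,0,0],[0,0,-0.6,0,0],[0,0,-0.6,0,0]]}}

```text
time_s: 8.28
ee_pos: [517.9, 192.6, 164.1]
ee_rot: [-180.0, 0.2, 22.1]
force: [0.6, 0.8, 0.3]
gripper_width: 0.6
gripper_force: 0.0
```

```bash
python3 - <<'E'
from h import *
from workcell import state
b=vision.grab_frame("side")[:,:,::-1]
s=state(); print(s["ee_pos"],s["qvel"].round(1),s["force"])
cv2.imwrite("pics/p3.png",b)
E
```

```text
[518.06434607 192.65178125 164.18903967] [ 0.1 -0.  -0.4 -0.1  0.   0. ] [ 0.15927019 -0.03482605 -0.31831732]
```

View pics/p3.png

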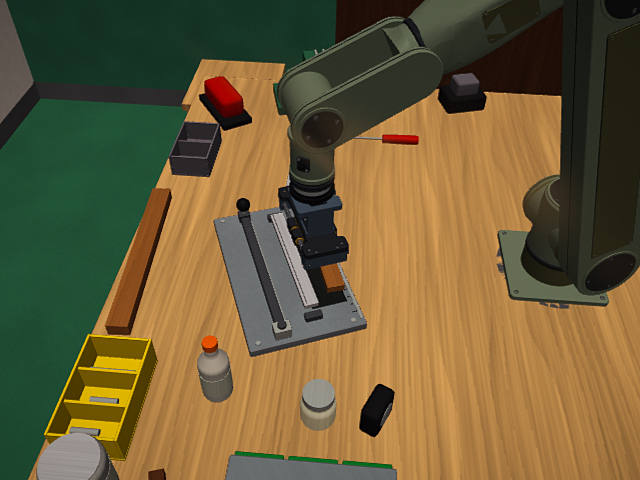

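The gripper is well clear, and the bar's far end at (313,303) is back in its original place. The offcut, jar, glue bottle and tape haven't moved.

```bash
python3 -c "
from workcell import job_done
print(job_done())"
```

```text
the job is handed in; nothing more can be done
None
```

I ran the closed fingertips along the top of the bar from the ball-grip end to the other end at about 3–4 N (roughly 4.5 mm down, well short of the stops), lifted clear so the bar sprang back, and handed the job in after about 8 s of robot time.

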